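Grade steel ball feet by size on a tipping screen

TASK

Sort the mixed steel ball feet by size on the wooden grader: slide the tray of balls along the deck until its nose is fully home against the stop strip, then tip it up by its overhanging back lip so that all the balls roll out onto the bar screen and run into their own bins, large ones at the far end and small ones at the left side. Finally let the tray down flat on the deck again, still at the stop. Do not touch the balls with the robot, and leave the things standing around where they are.

Things in the scene. Friction and masses are not known exactly. Their poses are not given: they have to be found in the camera images.
- grader: Fixed plywood ball grader, 408 mm long, 265 mm wide. Origin at table level under the near face of its stop strip, on the deck's middle line; x points down the slope, away from the deck, y to its left, z up. End bin for large balls: inside x = 121 to 185, y = -76 to 76 mm, floor at z = 50, walls to 120. Side bin for small balls: inside x = 8 to 115, y = 84 to 172 mm, floor at z = 10 to 25, walls to 55.
- stop (a point): Deck surface at the middle of the stop strip's near face, z = 115 mm. The level deck reaches 215 mm back from here, between guide rails 18 mm high with inner faces at y = +-78 mm. The strip is 8 mm thick along x and 8 mm higher than the deck; the tray is home when its nose touches it. Axes as the grader's.
- screen (a point): Upper end of the middle bar of the screen: five 8 mm steel bars along x with 26 mm gaps, from x = 8 to 120 mm, falling 12 degrees, between side walls to z = 135 mm. Large balls roll over the bars into the end bin beyond; small ones fall through onto a board that slopes left into the side bin.
- tray: Loose wooden tray on the deck, 152 mm wide, 52 mm high, 0.26 to 0.44 kg. Origin: centre of its box's underside; x towards its nose, z up. Back wall at x = -50 mm, open nose at +50. Floor falls 5 degrees to the back, so balls stay at the back; tipping it 20 to 30 degrees about the nose's lower edge empties it. Slides at 3 to 9 N, tips at 3 to 5 N upward at the lip.
- tray_nose (a point): Middle of the lower front edge of the tray, which meets the stop strip and on which the tray tips.
- tray_lip (a point): Middle of the lower rear edge of the tray's lip: x = -80 mm, 44 mm above the underside. The lip is a level board 8 mm thick, 100 mm wide, reaching 30 mm back from the back wall; below it 44 mm are free above the deck for shut fingers leaned 30 to 45 degrees, tips forward. Pushed at its rear edge by upright fingers the tray slides level.
- large_ball_1_center (a point): Centre of a large plain steel ball, 32 mm in diameter, about 0.11 kg; starts in the tray.
- large_ball_2_center (a point): Centre of a large plain steel ball, 32 mm in diameter, about 0.11 kg; starts in the tray.
- small_ball_1_center (a point): Centre of a small plain steel ball, 20 mm in diameter, about 0.03 kg; starts in the tray.
- small_ball_2_center (a point): Centre of a small plain steel ball, 20 mm in diameter, about 0.03 kg; starts in the tray.
- small_ball_3_center (a point): Centre of a small plain steel ball, 20 mm in diameter, about 0.03 kg; starts in the tray.
- large_ball_1: The large steel ball itself; its axes turn as it rolls, so use its centre.
- large_ball_2: The large steel ball itself; its axes turn as it rolls, so use its centre.
- small_ball_1: The small steel ball itself; its axes turn as it rolls, so use its centre.
- small_ball_2: The small steel ball itself; its axes turn as it rolls, so use its centre.
- small_ball_3: The small steel ball itself; its axes turn as it rolls, so use its centre.
- wax_tin: Tin of wax, 67 mm across, 64 mm high, loose on the table beside the grader; not to be moved. Origin at the centre of its underside.
- sand_block: Cork sanding block 63x105x34 mm, loose on the table beside the grader; not to be moved. Origin at the centre of its underside.
- adapter: Black mains adapter, 90x50x32 mm, loose on the table beside the grader; not to be moved. Origin at the centre of its underside.
- tweeter_1: Dome tweeter, a round black flange 76 mm across on a grey magnet, 37 mm high, loose on the table beside the grader; not to be moved. Origin at the centre of its underside.
- cap_2: Small capacitor, 21x84x21 mm with its wires, loose on the table beside the grader; not to be moved. Origin at the centre of its underside.
Mind the look-alikes: they are no part of the job. What is shaped like the large_ball_1 but purple is not meant.

How it is judged:
By the outcome, as a careful person would: the job done as asked, in the order asked, and still so for the second after the job is handed in, with the robot touching nothing.
It also fails if it takes over 59 s, if anything falls off the work surface, if the arm or the gripper's body presses on something with over 40 N, if the wrist force passes 120 N, or if a joint passes its speed limit or range.

ROBOT

A 6-joint arm with a two-finger parallel gripper is mounted at the origin on a cart in front of the work surface, level with it; the furniture and walls round the work are solid. World frame = base frame: x ahead of the robot, y to its left, z up, the work surface at z = 0. Lengths are in m, angles in rad, forces in N, time in s.
With the tool pointing down it reaches from about 0.325 to 0.75 m from the base axis. Payload 7.6 kg.
Tool frame: the origin (TCP) lies midway between the tips of the shut fingers; the grasp point (between the pads) lies arm.pinch_z behind it (arm.pinch_z is the distance from the TCP to the grasp point, in m); z points along the fingers, y is the line along which they close (so a half turn about z gives the same grasp; the last joint's range is limited). The gripper opens to 85 mm and grips with 20 to 120 N. Pads are 22 mm wide; open, the fingers measure 114 mm over their backs; the gripper's body (76 mm by 85 mm) begins 54 mm behind the grasp point. The pads swing forward as they close: fully open they stand 13 mm farther back than shut.
Start: joints at [-1.413, 0.052, 1.401, -0, 1.689, -0.07], TCP at [0.119, -0.511, 0.231] pointing down, gripper open.
Joint ranges: [-2.9, 2.9], [-0.91, 2.17], [0.12, 2.37], [-1.06, 4.2], [0.26, 2.73], [-2.93, 2.93]. Speed limits (rad/s): [2.57, 2.57, 3.01, 3.14, 3.14, 3.14].

INTERFACE

Orientations are given as a rotation vector (axis times angle).
In Python, from rig import arm, get_image, ticket, recognise, pinpoint gives the robot as it stands.
- The arm moves only by the tool apply_moves, never from a script. Its argument "steps" is a list that holds one entry, the list of rows, each a list of 6 numbers: the shift along the world's x, y, z in units of 0.2 m (1.0 is 0.2 m), then the turn, a rotation vector about the world's x, y, z in units of pi rad (1.0 is pi rad). A call has 1 to 20 rows; each row shifts and turns the commanded pose from where the row before left it; what a row does not reach is not made up. A row lasts 1/10 s, in which the tool goes at most 50 mm and 8.59 degrees, less where a joint would pass 70% of its speed; a pose out of reach is approached as far as the arm can. A call with a number of a shift or a turn outside -1 to 1 is refused whole. A call with a gripper value outside its range is refused whole. "grip" is the closure, from -1 (fully open) to 1 (shut), set as the call begins (left out, the last holds). The fingers move at their own pace and stop on an object; the grip force is fixed at half the most. Time passes only in rows, so rows that do not move let the fingers close. It gives the time, the measured TCP pose, the force, the opening and the grip force at its end, in the units of the state.
- arm.get_obs(): the state, without advancing time (a new reading comes with each control period).
- get_image(name): name is "scene" or "top" or "wrist"; returns a dict with "image" (384x512x3 uint8, red, green, blue), "depth" (384x512 float32, m along the optical axis (not along the pixel's ray), 0 where there is no reading), "mtx" (3x3 intrinsics, pixels), "eye" and "rotation" of the camera in the world. Camera axes: x right, y down, z forward; pixel columns grow to the right and rows downward; lengths in m; the calibration is good to about 2 mm. The wrist camera is an equidistant fisheye: a pixel r from the principal point sees the ray r / f radians off the axis. A picture is of the moment at which its call begins.
- ticket.sign_off(): hands the job in; it is judged then, once.
Trained networks look in a picture, given as the dict that the camera call returned (one of the last four; its "shot" number tells which), for a name from the list of things; names that differ only in an ending like _2 or _b are one class to them, and where a whole thing is asked for, a point or a joint stands for the part that bears it (a point fixed in the world has none). Each returns a list of dicts, best first, with "conf" (0 to 1); they miss things now and then, are a little off and sometimes report something else, mostly with a low value. They report only what shows in the picture. A call takes as long as a camera call. They do not tell look-alikes from the thing itself.
- recognise(picture, name): "point" ([column, row] in pixels, amid what is visible of it).
- pinpoint(picture, name): "point" ([column, row] in pixels: a listed point, or the origin of a listed thing).
The state is a dict: "time": time; "q": joint angles; "qd": joint speeds; "tau": joint torques, N m; "eef_pos": TCP position; "tcp_rot": TCP orientation; "ft_force": force on the tool from outside, world axes, zero at the start; "torque": the same for the moment, N m; "opening": finger opening in m; "finger_force": force on a finger pad.
Only numpy, scipy, OpenCV 4.12 (cv2) and the standard library are available. Lean on these libraries where they do the work, as an engineer would, in place of code of your own. Each camera call takes 0.05 s, during which the arm holds its last target. There are 200 camera calls.

## Working session

There is one attempt and no reset: what is moved stays moved. The work goes in short steps, Python scripts to look and compute and a tool call to move; the robot and the scene stay as the last step left them, time stands still between calls to the robot, and variables do not carry over. Pictures are saved under pics/ and viewed, at most 10 in all, crops included, and the job is handed in when it is done.

Besides the shell and the picture viewer there is one more tool, called as name([rows], argument=value, ...), one row to a line, values as JSON. apply_moves: Moves the arm, as the interface text tells. Its arguments: {"type":"object","properties":{"steps":{"type":"array"},"grip":{"type":"number"}},"required":["steps"]}

```bash
mkdir -p pics; cat > h.py <<'E'
import numpy as np, cv2
from rig import arm,get_image,ticket,recognise,pinpoint
def ray(p,uv):
    K=p["mtx"]; return p["rotation"]@np.array([(uv[0]-K[0][2])/K[0][0],(uv[1]-K[1][2])/K[1][1],1.])
def atz(p,uv,z):
    d=ray(p,uv); e=np.array(p["eye"]); return e+d*(z-e[2])/d[2]
def atd(p,uv):
    u,v=int(round(uv[0])),int(round(uv[1])); w=p["depth"][max(v-1,0):v+2,max(u-1,0):u+2]; w=w[w>0]
    return np.array(p["eye"])+ray(p,uv)*np.median(w) if len(w) else None
def save(p,n,box=None,s=1):
    im=p["image"][...,::-1]
    if box: im=im[box[1]:box[3],box[0]:box[2]]
    cv2.imwrite("pics/"+n,cv2.resize(im,None,fx=s,fy=s,interpolation=cv2.INTER_CUBIC))
E
python3 - <<'E'
from h import *
np.set_printoptions(precision=4,suppress=True)
o=arm.get_obs(); print(o["time"],o["eef_pos"],o["tcp_rot"],o["opening"],arm.pinch_z)
a=get_image("scene");b=get_image("top")
im=np.vstack([a["image"],b["image"]])[...,::-1]
cv2.imwrite("pics/a.png",cv2.resize(np.hstack([a["image"],b["image"]])[...,::-1],(800,300)))
save(b,"top.png",s=1.5)
for n,p in(("scene",a),("top",b)):
  print(n,p["eye"])
  for k in["grader","stop","screen","tray","tray_nose","tray_lip","large_ball_1_center","small_ball_1_center","wax_tin","sand_block","adapter","tweeter_1","cap_2"]:
    for r in pinpoint(p,k)[:5]: print(k,round(r["conf"],2),np.round(r["point"],1),atd(p,r["point"]))
E
```

```text
0.0 [ 0.1185 -0.5111  0.2305] [-3.1197 -0.3569  0.0001] 0.08517227708889456 0.0187
scene [ 0.1589 -0.4285  0.6968]
grader 0.62 [265.8 202. ] [-0.0904 -0.6777  0.4475]
grader 0.59 [305.1 225.8] [-0.2643 -0.8516  0.2736]
stop 0.83 [312.8 195.6] [-0.3671 -0.9544  0.1708]
screen 0.78 [317.2 195.8] [-0.3835 -0.9708  0.1544]
tray 0.96 [274.5 202.2] [-0.1457 -0.7331  0.3922]
tray_nose 0.88 [293.7 194.9] [-0.2607 -0.848   0.2772]
tray_nose 0.66 [240.  191.5] [ 0.0211 -0.5662  0.559 ]
tray_lip 0.82 [236.9 191.3] [ 0.025  -0.5623  0.5629]
large_ball_1_center 0.45 [266.  203.2] [-0.0898 -0.6771  0.4481]
large_ball_1_center 0.42 [207.3 258.4] [ 0.2755 -0.3118  0.8134]
small_ball_1_center 0.19 [267.9 206.1] [-0.0963 -0.6837  0.4416]
adapter 0.56 [254.2 293.5] [ 0.0932 -0.4942  0.631 ]
tweeter_1 0.93 [299.6 282.3] [-0.1389 -0.7263  0.3989]
top [0.3949 0.2003 1.1227]
grader 0.8 [283.8 148.4] [-0.1155 -0.3101  0.6122]
grader 0.68 [287.8 164. ] [-0.0428 -0.2374  0.685 ]
grader 0.49 [271.6 180.7] [ 0.1454 -0.0493  0.8731]
stop 0.92 [287.1 142.4] [-0.1689 -0.3635  0.5588]
screen 0.85 [288.8 138.8] [-0.
[... 267 characters left out ...]
0844  0.838 ]
tray_lip 0.23 [255.2 184.5] [0.2513 0.0567 0.979 ]
large_ball_1_center 0.64 [282.2 188.8] [ 0.1298 -0.0648  0.8575]
large_ball_1_center 0.51 [277.2 246.2] [0.4791 0.2844 1.2068]
large_ball_1_center 0.45 [288.4 192.1] [ 0.1185 -0.0761  0.8463]
large_ball_1_center 0.4 [297.5 193.5] [ 0.0756 -0.119   0.8034]
small_ball_1_center 0.44 [294.8 194.5] [ 0.0938 -0.1008  0.8216]
wax_tin 0.87 [217.  183.8] [0.4566 0.262  1.1844]
sand_block 0.72 [224.9 154.3] [0.2311 0.0365 0.9589]
sand_block 0.25 [339.1 187.7] [-0.2385 -0.4331  0.4893]
adapter 0.73 [329.6 227. ] [ 0.0563 -0.1383  0.7841]
tweeter_1 0.59 [340.4 193.9] [-0.2108 -0.4054  0.517 ]
cap_2 0.64 [198.  168.9] [0.482  0.2874 1.2097]
```

```bash
sed -i 's/return p\["rotation"\]@/R=np.array(p["rotation"],float); R=cv2.Rodrigues(R)[0] if R.size==3 else R; return R@/' h.py
python3 - <<'E'
from h import *
np.set_printoptions(precision=4,suppress=True)
a=get_image("scene");b=get_image("top")
Z=dict(grader=0,stop=.115,screen=.115,tray=.115,tray_nose=.115,tray_lip=.159,large_ball_1_center=.14,small_ball_1_center=.13)
print(np.shape(a["rotation"]))
for n,p in(("scene",a),("top",b)):
  print(n,p["eye"])
  for k in["grader","stop","screen","tray","tray_nose","tray_lip","large_ball_1_center","small_ball_1_center","wax_tin","sand_block","adapter","tweeter_1","cap_2"]:
    for r in pinpoint(p,k)[:5]: print(k,round(r["conf"],2),np.round(r["point"],1),atd(p,r["point"]),atz(p,r["point"],Z.get(k,0)))
E
```

```text
(3,)
scene [ 0.1589 -0.4285  0.6968]
grader 0.77 [305.2 225.5] [0.5664 0.053  0.0903] [0.6271 0.1246 0.    ]
stop 0.81 [310.1 190.9] [0.63   0.124  0.1172] [0.6318 0.1261 0.115 ]
screen 0.82 [316.2 193.5] [0.6306 0.1014 0.1248] [0.6386 0.1105 0.115 ]
tray 0.59 [305.5 226.8] [0.5693 0.0548 0.0832] [0.548  0.0297 0.115 ]
tray_nose 0.9 [292.1 197.1] [0.5717 0.1179 0.1264] [0.58   0.1288 0.115 ]
tray_nose 0.32 [260. 186.] [0.5121 0.1663 0.1505] [0.535  0.2049 0.115 ]
tray_lip 0.69 [239.  194.8] [0.4735 0.2008 0.1151] [0.4497 0.1533 0.159 ]
tray_lip 0.66 [265.  204.7] [0.4778 0.0873 0.167 ] [0.4827 0.0951 0.159 ]
large_ball_1_center 0.51 [206.2 261.6] [0.3467 0.1317 0.0151] [0.3123 0.0291 0.14  ]
large_ball_1_center 0.31 [257.1 192.3] [0.4844 0.1322 0.1669] [0.5009 0.1606 0.14  ]
adapter 0.58 [255.7 297.5] [ 0.394  -0.0173  0.0236] [ 0.4022 -0.0029  0.    ]
tweeter_1 0.79 [296.7 284.1] [ 0.4848 -0.0369  0.0304] [ 0.4997 -0.019   0.    ]
tweeter_1 0.47 [235.9 192.9] [0.4705 0.2113 0.1148] [0.532  0.3375 0.    ]
cap_2 0.22 [257.2 188.4] [0.5044 0.1661 0.1465] [0.5963 0.3244 0.    ]
top [0.3
[... 672 characters left out ...]

large_ball_1_center 0.5 [288.9 187.9] [0.5005 0.1242 0.153 ] [0.502  0.1232 0.14  ]
large_ball_1_center 0.48 [279.2 246.4] [0.3538 0.146  0.0312] [0.3579 0.1514 0.14  ]
small_ball_1_center 0.63 [295.5 194.2] [0.4861 0.1069 0.1369] [0.4867 0.1063 0.13  ]
wax_tin 0.94 [219.2 184.7] [0.5232 0.3043 0.0648] [0.5311 0.3107 0.    ]
sand_block 0.83 [223.6 157.9] [0.6017 0.2939 0.0347] [0.6083 0.2969 0.    ]
adapter 0.83 [326.3 225.1] [0.4088 0.0155 0.0319] [0.4092 0.0101 0.    ]
adapter 0.6 [219.4 183.5] [0.5265 0.3037 0.0645] [0.5345 0.31   0.    ]
tweeter_1 0.72 [337.6 186.7] [ 0.5135 -0.0192  0.0355] [ 0.5173 -0.0264  0.    ]
cap_2 0.38 [199.3 172.4] [0.5648 0.3642 0.0204] [0.5679 0.3672 0.    ]
```

View pics/top.png

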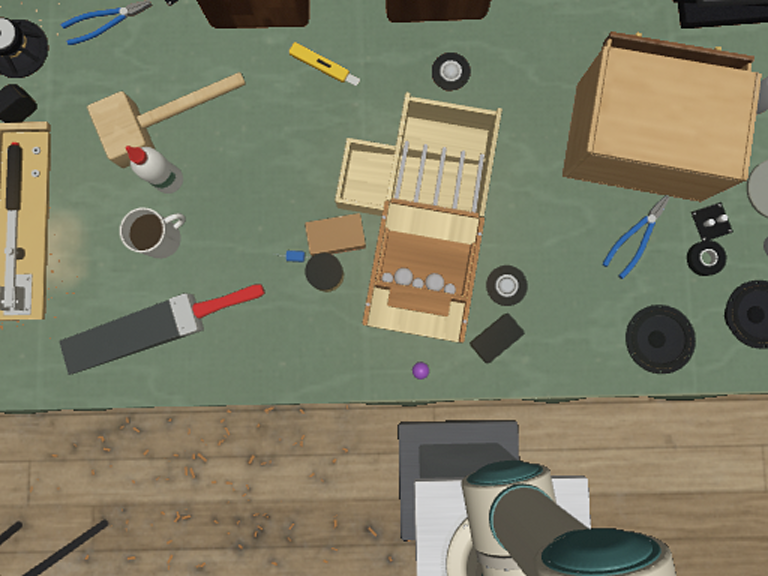

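View pics/a.png

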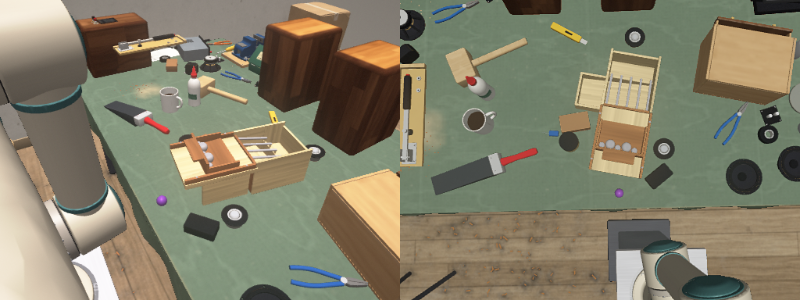

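```bash
cat >> h.py <<'E'
def cloud(p):
    v,u=np.mgrid[0:384,0:512]; K=p["mtx"]; R=cv2.Rodrigues(np.array(p["rotation"],float))[0]
    d=p["depth"][...,None]
    c=np.stack([(u-K[0][2])/K[0][0],(v-K[1][2])/K[1][1],np.ones(u.shape)],-1)*d
    c=c@R.T+np.array(p["eye"]); c[p["depth"]<=0]=np.nan; return c
E
python3 - <<'E'
from h import *
np.set_printoptions(precision=4,suppress=True)
b=get_image("top"); c=cloud(b)
for nm,lo,hi in(("all",.108,.2),("lip/tray top",.160,.175),("rails",.127,.142),("deck",.111,.119)):
  m=(c[...,2]>lo)&(c[...,2]<hi)&(c[...,0]>.35)&(c[...,0]<.85)&(abs(c[...,1]-.12)<.16)
  m=cv2.morphologyEx(m.astype(np.uint8),cv2.MORPH_OPEN,np.ones((2,2)))
  n,l,s,_=cv2.connectedComponentsWithStats(m); k=1+np.argmax(s[1:,4]); 
  q=c[l==k][:,:2] if nm!="rails" else c[m>0][:,:2]
  r=cv2.minAreaRect((q*1000).astype(np.float32)); print(nm,len(q),r); print(cv2.boxPoints(r))
cv2.imwrite("pics/crop.png",cv2.resize(b["image"][120:260,190:370,::-1],None,fx=4,fy=4,interpolation=cv2.INTER_CUBIC))
E
```

```text
all 6833 ((644.1962890625, 104.2996826171875), (183.72097778320312, 467.76654052734375), 77.46886444091797)
[[395.9536  65.3732]
 [852.5771 -36.1182]
 [892.439  143.2262]
 [435.8155 244.7176]]
lip/tray top 723 ((470.1216125488281, 144.19322204589844), (154.66079711914062, 35.31321716308594), 79.3376235961914)
[[438.4621  71.4648]
 [473.1656  64.9311]
 [501.7811 216.9216]
 [467.0776 223.4553]]
rails 1247 ((644.6259765625, 105.54487609863281), (181.10342407226562, 467.4679870605469), 77.46886444091797)
[[396.813   67.8636]
 [853.145  -33.563 ]
 [892.439  143.2262]
 [436.107  244.6528]]
deck 1114 ((423.1915283203125, 159.18411254882812), (178.6005096435547, 58.223121643066406), 59.13964080810547)
[[352.3952  97.4597]
 [402.3752  67.5943]
 [493.9878 220.9085]
 [444.0079 250.7739]]
```

View pics/crop.png

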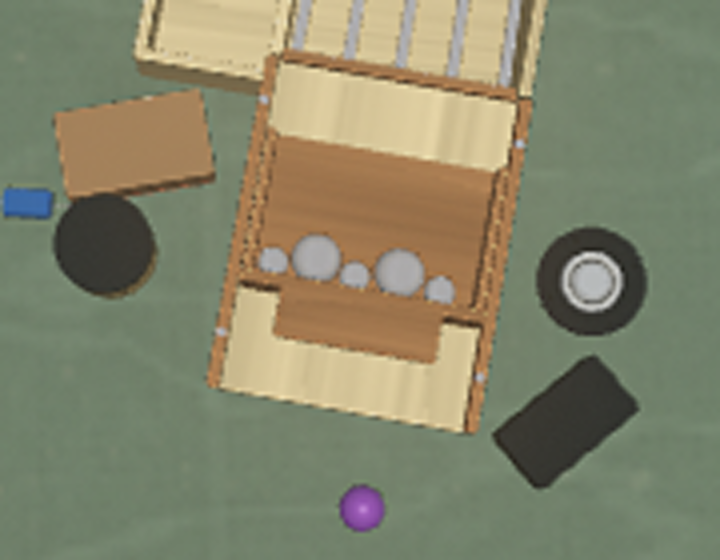

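```bash
python3 - <<'E'
from h import *
np.set_printoptions(precision=4,suppress=True)
b=get_image("top")
f=lambda x,y,z:atz(b,((x+.5)/4-.5+190,(y+.5)/4-.5+120),z)
pts=dict(lipL=(274,336,.167),lipR=(436,363,.167),stripL=(273,68,.123),stripR=(519,106,.123),railL0=(214,387,.133),railL1=(270,57,.133),railR0=(475,433,.133),railR1=(530,100,.133),
 wallL=(239,281,.167),wallR=(481,320,.167), noseL=(272,137,.118),noseR=(493,172,.118), deckbL=(222,388,.115),deckbR=(466,430,.115))
P={k:f(*v) for k,v in pts.items()}
for k,v in P.items(): print(k,v)
def ang(a,b,s=0): d=P[b]-P[a]; return round(np.degrees(np.arctan2(d[1],d[0]))+s,2)
print(ang("lipL","lipR",90),ang("stripL","stripR",90),ang("railL0","railL1"),ang("railR0","railR1"),ang("noseL","noseR",90),ang("deckbL","deckbR",90))
for a,c in(("lipL","lipR"),("stripL","stripR"),("noseL","noseR"),("deckbL","deckbR")): print(a,(P[a]+P[c])/2,np.linalg.norm(P[a]-P[c]))
E
```

```text
lipL [0.4626 0.2008 0.167 ]
lipR [0.444  0.1035 0.167 ]
stripL [0.6382 0.1974 0.123 ]
stripR [0.6095 0.0406 0.123 ]
railL0 [0.434  0.2389 0.133 ]
railL1 [0.6429 0.1991 0.133 ]
railR0 [0.4017 0.0773 0.133 ]
railR1 [0.611  0.0351 0.133 ]
wallL [0.4965 0.2212 0.167 ]
wallR [0.4693 0.0755 0.167 ]
noseL [0.5942 0.1991 0.118 ]
noseR [0.568 0.058 0.118]
deckbL [0.4339 0.2346 0.115 ]
deckbR [0.4038 0.0807 0.115 ]
-10.82 -10.37 -10.78 -11.42 -10.53 -11.07
lipL [0.4533 0.1521 0.167 ] 0.09897580376364791
stripL [0.6238 0.119  0.123 ] 0.15941914797379794
noseL [0.5811 0.1285 0.118 ] 0.14344168601753496
deckbL [0.4189 0.1576 0.115 ] 0.1567721468453883
```

apply_moves([
  [[0.14,0.156,0.025,0,0,0],[0.14,0.156,0.025,0,0,0],[0.14,0.156,0.025,0,0,0],[0.14,0.156,0.025,0,0,0],[0.14,0.156,0.025,0,0,0],[0.14,0.156,0.025,0,0,0],[0.14,0.156,0.025,0,0,0],[0.14,0.156,0.025,0,0,0],[0.14,0.156,0.025,0,0,0],[0.14,0.156,0.025,0,0,0],[0.012,0.179,0,0,0,-0.0133],[0.012,0.179,0,0,0,-0.0133],[0.012,0.179,0,0,0,-0.0133],[0.012,0.179,0,0,0,-0.0133],[0.012,0.179,0,0,0,-0.0133],[0.012,0.179,0,0,0,-0.0133],[0.012,0.179,0,0,0,-0.0133],[0.012,0.179,0,0,0,-0.0133],[0.012,0.179,0,0,0,-0.0133],[0.012,0.179,0,0,0,-0.0133]],
], grip=1)

```text
time: 4.9
eef_pos: [0.4224, 0.1601, 0.2815]
tcp_rot: [-3.127, 0.301, -0.001]
ft_force: [0.3, -0.5, 0.1]
opening: -0.0002
finger_force: 0.0
```

apply_moves([
  [[0,0,-0.136,0,0,0],[0,0,-0.136,0,0,0],[0,0,-0.136,0,0,0],[0,0,-0.136,0,0,0],[0,0,-0.136,0,0,0],[0,0,0,0,0,0]],
])

```text
time: 5.5
eef_pos: [0.4206, 0.158, 0.1417]
tcp_rot: [3.125, -0.298, -0.01]
ft_force: [-0.8, 0.8, 0.6]
opening: -0.0002
finger_force: 0.0
```

```bash
python3 - <<'E'
from h import *
b=get_image("top");a=get_image("scene")
i=b["image"][110:270,190:370,::-1]; j=a["image"][120:320,150:375,::-1]
i=cv2.resize(i,(450,400)); j=cv2.resize(j,(350,400)) if 0 else cv2.resize(j[:, :175],(350,400))
cv2.imwrite("pics/d.png",np.hstack([i,j]))
E
```

```text
(no output)
```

View pics/d.png

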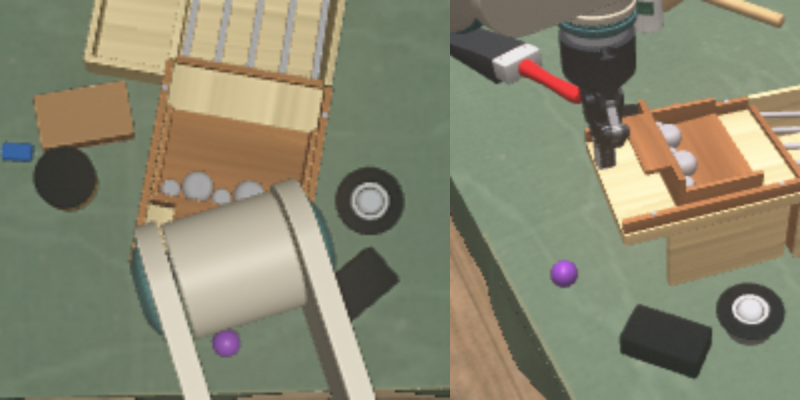

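apply_moves([
  [[0.0245,-0.0047,0,0,0,0],[0.0245,-0.0047,0,0,0,0],[0.0147,-0.0028,0,0,0,0],[0.0147,-0.0028,0,0,0,0],[0.0147,-0.0028,0,0,0,0],[0.0147,-0.0028,0,0,0,0],[0.0147,-0.0028,0,0,0,0],[0.0147,-0.0028,0,0,0,0],[0.0147,-0.0028,0,0,0,0],[0.0147,-0.0028,0,0,0,0],[0.0147,-0.0028,0,0,0,0],[0.0147,-0.0028,0,0,0,0],[0.0147,-0.0028,0,0,0,0],[0.0147,-0.0028,0,0,0,0],[0.0147,-0.0028,0,0,0,0],[0.0147,-0.0028,0,0,0,0]],
])

```text
time: 7.2
eef_pos: [0.4729, 0.1491, 0.1454]
tcp_rot: [-3.127, 0.297, 0.004]
ft_force: [-6.2, 0.7, 4.8]
opening: 0.0001
finger_force: 3.2
```

apply_moves([
  [[0.01,-0.0019,0,0,0,0],[0.01,-0.0019,0,0,0,0],[0.01,-0.0019,0,0,0,0],[0.01,-0.0019,0,0,0,0],[0.01,-0.0019,0,0,0,0]],
])

```text
time: 7.7
eef_pos: [0.4829, 0.1472, 0.1454]
tcp_rot: [-3.127, 0.297, 0.004]
ft_force: [-6.7, 0.3, 3.7]
opening: 0.0003
finger_force: 3.2
```

```bash
python3 - <<'E'
from h import *
b=get_image("top");a=get_image("scene")
i=b["image"][110:220,230:330,::-1]; j=a["image"][150:250,225:345,::-1]
cv2.imwrite("pics/e.png",np.hstack([cv2.resize(i,(400,440)),cv2.resize(j,(400,333))[:440] if 0 else cv2.resize(j,(400,440))]))
E
```

```text
(no output)
```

View pics/e.png

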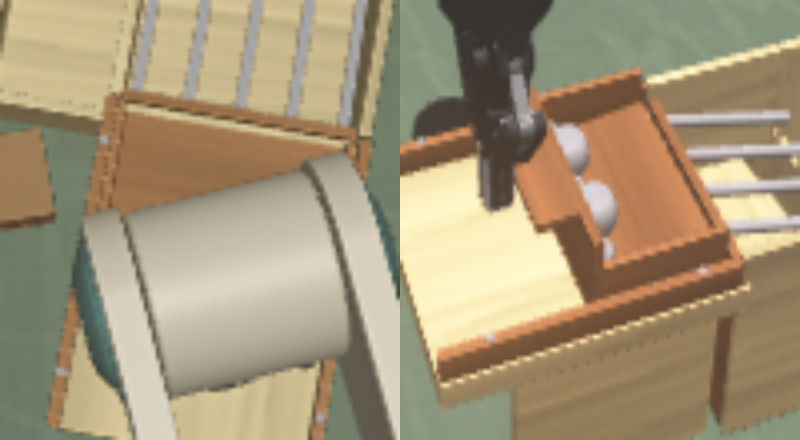

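apply_moves([
  [[0.0098,-0.0019,0,0,0,0],[0.0098,-0.0019,0,0,0,0],[0.005,-0.001,0,0,0,0]],
])

```text
time: 8.1
eef_pos: [0.4879, 0.1463, 0.1454]
tcp_rot: [-3.127, 0.297, 0.003]
ft_force: [-5.0, 0.7, 4.0]
opening: -0.0
finger_force: 3.2
```

apply_moves([
  [[0.005,-0.001,0,0,0,0],[0.005,-0.001,0,0,0,0],[0.005,-0.001,0,0,0,0]],
])

```text
time: 8.4
eef_pos: [0.4902, 0.1459, 0.1454]
tcp_rot: [-3.127, 0.297, 0.006]
ft_force: [-12.9, 2.0, 7.6]
opening: 0.0001
finger_force: 6.6
```

apply_moves([
  [[0.005,-0.001,0,0,0,0],[0.003,-0.0006,0,0,0,0],[0,0,0,0,0,0]],
])

```text
time: 8.7
eef_pos: [0.4906, 0.1463, 0.1454]
tcp_rot: [-3.126, 0.295, 0.011]
ft_force: [-17.3, 5.0, 8.5]
opening: 0.0003
finger_force: 8.7
```

apply_moves([
  [[-0.055,0.0106,0,0,0,0],[-0.055,0.0106,0,0,0,0],[-0.055,0.0106,0,0,0,0],[-0.055,0.0106,0,0,0,0],[0,0,0,-0.0088,-0.0458,0],[0,0,0,-0.0088,-0.0458,0],[0,0,0,-0.0088,-0.0458,0],[0,0,0,-0.0088,-0.0458,0],[0,0,0,-0.0088,-0.0458,0],[0,0,0,0,0,0],[0,0,0,0,0,0]],
])

```text
time: 9.8
eef_pos: [0.4487, 0.154, 0.1456]
tcp_rot: [2.861, -0.271, 1.094]
ft_force: [0.5, -0.8, 0.2]
opening: 0.0001
finger_force: 0.0
```

```bash
python3 - <<'E'
from h import *
o=arm.get_obs(); R=cv2.Rodrigues(np.array(o["tcp_rot"],float))[0]; print(o["eef_pos"],o["q"],o["ft_force"]); print(R.round(3))
E
```

```text
[0.44865026 0.15397068 0.14561013] [ 0.50585908 -0.45517133  2.15432932 -0.56494553  0.92241403  2.49218614] [ 0.52710421 -0.83019628  0.22084975]
[[ 0.732 -0.188  0.655]
 [-0.14  -0.982 -0.125]
 [ 0.667 -0.001 -0.745]]
```

apply_moves([
  [[0,0,-0.063,0,0,0],[0.0295,-0.0057,0,0,0,0],[0.0295,-0.0057,0,0,0,0],[0.0295,-0.0057,0,0,0,0],[0.0295,-0.0057,0,0,0,0],[0.0295,-0.0057,0,0,0,0],[0.0295,-0.0057,0,0,0,0],[0.0295,-0.0057,0,0,0,0],[0.0295,-0.0057,0,0,0,0],[0.0295,-0.0057,0,0,0,0],[0,0,0,0,0,0]],
])

```text
time: 10.9
eef_pos: [0.5027, 0.1431, 0.1327]
tcp_rot: [2.858, -0.273, 1.096]
ft_force: [-0.1, -0.1, -0.4]
opening: -0.0002
finger_force: 0.0
```

```bash
python3 - <<'E'
from h import *
a=get_image("scene")
save(a,"f.png",(205,140,365,260),5)
E
```

```text
(no output)
```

View pics/f.png

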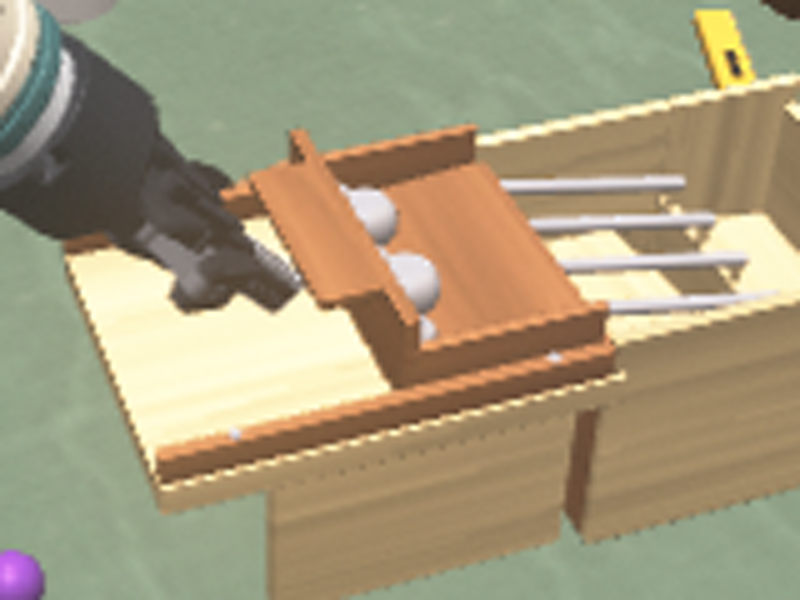

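apply_moves([
  [[0.0098,-0.0019,0,0,0,0],[0.0098,-0.0019,0,0,0,0],[0.0098,-0.0019,0,0,0,0],[0.0098,-0.0019,0,0,0,0],[0.0049,-0.001,0,0,0,0]],
])

```text
time: 11.45
eef_pos: [0.5107, 0.1415, 0.1322]
tcp_rot: [2.859, -0.273, 1.095]
ft_force: [-4.7, 1.7, -0.5]
opening: 0.0
finger_force: 1.8
```

apply_moves([
  [[0.0054,-0.001,0.014,0,0,0],[0.0054,-0.001,0.014,0,0,0],[0.0054,-0.001,0.014,0,0,0],[0.0054,-0.001,0.014,0,0,0],[0.0064,-0.0012,0.0135,0,0,0],[0.0064,-0.0012,0.0135,0,0,0]],
])

```text
time: 12.05
eef_pos: [0.5172, 0.14, 0.1487]
tcp_rot: [2.859, -0.273, 1.093]
ft_force: [-7.9, 0.7, -0.4]
opening: -0.0004
finger_force: 3.1
```

```bash
python3 - <<'E'
from h import *
a=get_image("scene")
save(a,"g.png",(205,140,365,260),4)
E
```

```text
(no output)
```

View pics/g.png

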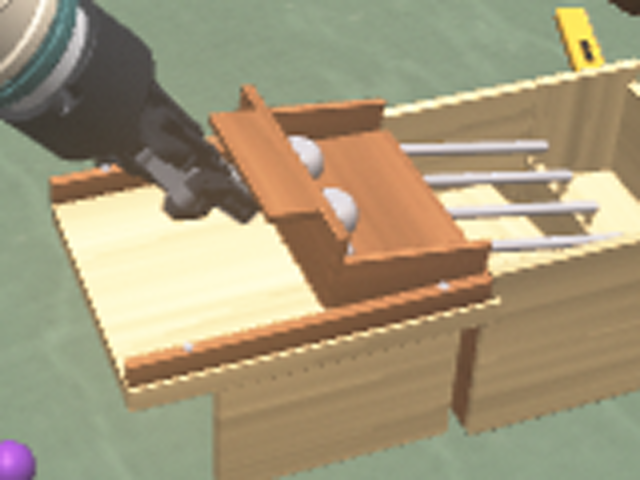

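apply_moves([
  [[0.0064,-0.0012,0.0135,0,0,0],[0.0064,-0.0012,0.0135,0,0,0],[0.0076,-0.0015,0.0128,0,0,0],[0.0076,-0.0015,0.0128,0,0,0],[0.0076,-0.0015,0.0128,0,0,0],[0.0076,-0.0015,0.0128,0,0,0],[0.0086,-0.0017,0.012,0,0,0],[0.0086,-0.0017,0.012,0,0,0],[0.0086,-0.0017,0.012,0,0,0],[0.0086,-0.0017,0.012,0,0,0]],
])

```text
time: 13.1
eef_pos: [0.5336, 0.1372, 0.1749]
tcp_rot: [2.858, -0.272, 1.097]
ft_force: [-2.2, -0.8, -0.5]
opening: 0.0002
finger_force: 0.8
```

```bash
python3 - <<'E'
from h import *
a=get_image("scene");b=get_image("top")
i=b["image"][80:190,230:340,::-1]; j=a["image"][140:240,235:365,::-1]
cv2.imwrite("pics/k.png",np.hstack([cv2.resize(i,(400,400)),cv2.resize(j,(400,308))[:400] if 0 else cv2.resize(j,(400,400))]))
E
```

```text
(no output)
```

View pics/k.png

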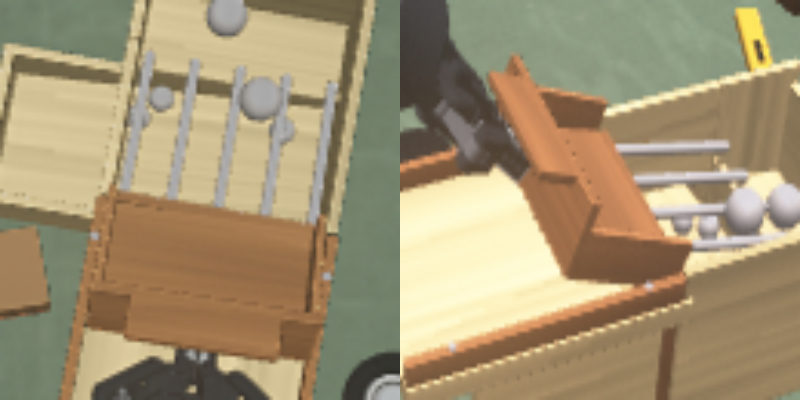

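apply_moves([
  [[0,0,0,0,0,0],[0,0,0,0,0,0],[0,0,0,0,0,0],[0,0,0,0,0,0],[-0.0086,0.0017,-0.012,0,0,0],[-0.0086,0.0017,-0.012,0,0,0],[-0.0086,0.0017,-0.012,0,0,0],[-0.0086,0.0017,-0.012,0,0,0],[-0.0076,0.0015,-0.0128,0,0,0],[-0.0076,0.0015,-0.0128,0,0,0],[-0.0076,0.0015,-0.0128,0,0,0],[-0.0076,0.0015,-0.0128,0,0,0],[-0.0064,0.0012,-0.0135,0,0,0],[-0.0064,0.0012,-0.0135,0,0,0],[-0.0064,0.0012,-0.0135,0,0,0],[-0.0064,0.0012,-0.0135,0,0,0],[-0.0054,0.001,-0.0135,0,0,0],[-0.0054,0.001,-0.0135,0,0,0],[-0.0054,0.001,-0.0135,0,0,0],[-0.0054,0.001,-0.0135,0,0,0]],
])

```text
time: 15.2
eef_pos: [0.5109, 0.1415, 0.1329]
tcp_rot: [2.858, -0.273, 1.096]
ft_force: [-1.2, -0.8, -0.8]
opening: -0.0001
finger_force: 0.7
```

apply_moves([
  [[-0.02,0.0038,0,0,0,0],[-0.068,0.0131,0,0,0,0],[-0.068,0.0131,0,0,0,0],[-0.068,0.0131,0,0,0,0],[-0.068,0.0131,0,0,0,0],[0,0,0.06,0.0088,0.0458,0],[0,0,0,0.0088,0.0458,0],[0,0,0,0.0088,0.0458,0],[0,0,0,0.0088,0.0458,0],[0,0,0,0.0088,0.0458,0],[0,0,0,0,0,0]],
])

```text
time: 16.3
eef_pos: [0.4544, 0.1519, 0.1446]
tcp_rot: [3.126, -0.302, -0.004]
ft_force: [-0.5, 1.3, -0.8]
opening: -0.0001
finger_force: 0.0
```

```bash
python3 - <<'E'
from h import *
a=get_image("scene");b=get_image("top")
i=b["image"][60:200,210:350,::-1]; j=a["image"][130:250,225:375,::-1]
cv2.imwrite("pics/l.png",np.hstack([cv2.resize(i,(400,400)),cv2.resize(j,(400,400))]))
E
```

```text
(no output)
```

View pics/l.png

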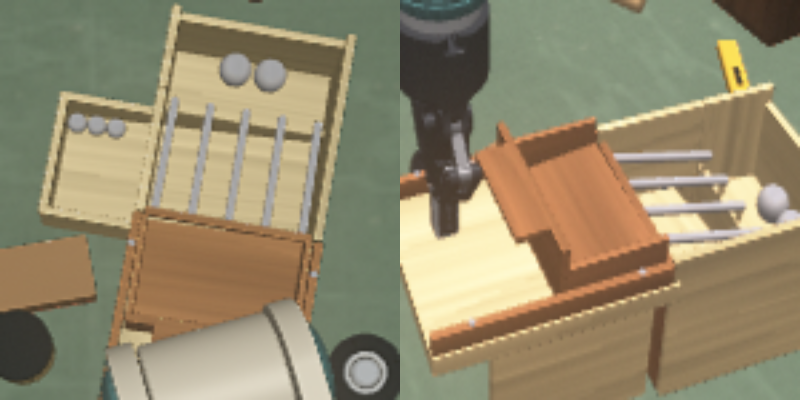

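apply_moves([
  [[0.035,-0.0067,0,0,0,0],[0.035,-0.0067,0,0,0,0],[0.035,-0.0067,0,0,0,0],[0.035,-0.0067,0,0,0,0],[0.009,-0.0017,0,0,0,0],[0.009,-0.0017,0,0,0,0],[0.009,-0.0017,0,0,0,0],[0.009,-0.0017,0,0,0,0],[0.004,-0.0008,0,0,0,0]],
])

```text
time: 17.3
eef_pos: [0.4884, 0.146, 0.1451]
tcp_rot: [3.127, -0.298, -0.001]
ft_force: [-2.5, 1.0, 1.7]
opening: -0.0
finger_force: 1.2
```

apply_moves([
  [[0.006,-0.0011,0,0,0,0],[0.006,-0.0011,0,0,0,0],[0.006,-0.0011,0,0,0,0],[0,0,0,0,0,0]],
])

```text
time: 17.7
eef_pos: [0.4901, 0.1472, 0.1451]
tcp_rot: [-3.125, 0.295, 0.009]
ft_force: [-12.9, 7.4, 4.7]
opening: 0.0002
finger_force: 7.2
```

Home again: same position and force as before. Withdraw and rise.

apply_moves([
  [[-0.02,0.0038,0,0,0,0],[-0.06,0.0115,0,0,0,0],[-0.06,0.0115,0,0,0,0],[-0.06,0.0115,0,0,0,0],[0,0,0.15,0,0,0],[0,0,0.15,0,0,0],[0,0,0.15,0,0,0],[0,0,0.15,0,0,0],[0,0,0.15,0,0,0],[0,-0.2,0,0,0,0],[0,-0.2,0,0,0,0],[0,-0.2,0,0,0,0],[0,-0.2,0,0,0,0],[0,-0.2,0,0,0,0],[0,0,0,0,0,0],[0,0,0,0,0,0],[0,0,0,0,0,0]],
])

```text
time: 19.4
eef_pos: [0.4523, -0.0465, 0.2952]
tcp_rot: [3.128, -0.297, 0.001]
ft_force: [0.6, -0.2, -0.3]
opening: -0.0001
finger_force: 0.0
```

```bash
python3 - <<'E'
from h import *
b=get_image("top")
save(b,"m.png",(190,60,370,260),3)
E
```

```text
(no output)
```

View pics/m.png

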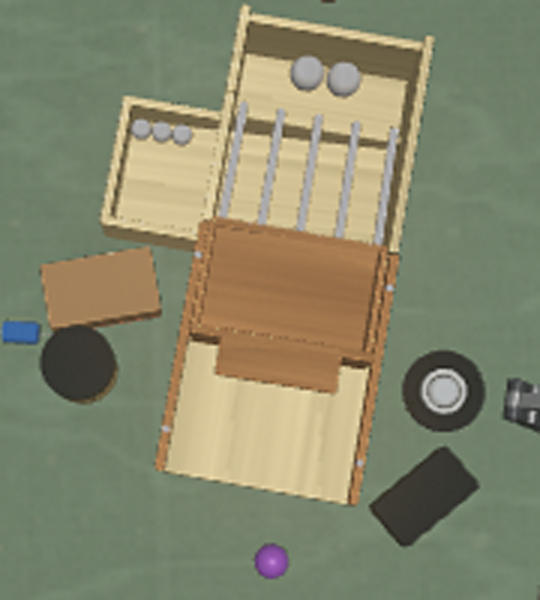

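The tray lies flat and home against the stop. The small balls are in the side bin (about (140–182, 130)), the large ones in the end bin ((307,72) and (343,78)), and the things standing around are where they were.

```bash
python3 -c "
from rig import ticket
print(ticket.sign_off())"
```

```text
the job is handed in; nothing more can be done
None
```

The job is done and handed in at about 19 s: the two large balls are in the end bin, the three small ones are in the side bin, and the tray is flat on the deck, home against the stop.

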